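Sort the pocket clutter back into the key station

TASK

Please tidy the key station: lay both key rings flat in the round wooden spoon rest, the carabiner flat in the small square plywood tray, and the sunglasses case flat in the open box on top of the two stacked plywood boxes. Stand the cactus pot upright with its whole foot on the round cork coaster, and never let it tip over on the way.

Things in the scene. Friction and masses are not known exactly. Their poses are not given: they have to be found in the camera images.
- keys_a: Loose stainless key ring with two keys: a rigid flat piece 90 long (x), up to 34 wide at the keys, 60 g. Grip its fob, a steel bar 38 long (x) x 12 wide (y) x 14 high, centred at x = -24, y = 0. Towards +x follow the ring (26 across, centre x = +6, 5 thick) and two fanned key blades, 3.5 thick, to x = +45. Origin: underside, mid length; z is up.
- keys_b: Loose stainless key ring with one key, 91 long (x), 26 wide, 60 g: as the other one (fob 38 x 12 x 14, centre at x = -24, ring, then the key to x = +46), but the fob is dark wood and there is a single straight key. Origin: underside, mid length; z is up.
- carabiner: Loose aluminium carabiner lying flat: a closed oval frame 76 long (x), 42 wide (y), 12 thick, bar 9 wide, open in the middle, 45 g. Flat parallel long sides, 46 long, which can be gripped from outside (42 wide along y). Origin: underside, centre; z is up.
- pot: Loose white ceramic pot with a small round cactus, 160 g: foot 54 across, rim 60 across at 46 high, with the cactus 69 high over all. Origin: centre of the underside; z is up. Grip it across the pot, about 28 above the foot.
- case: Loose black sunglasses case, 155 long (x), 58 wide (y), 38 high, 110 g, rounded edges. Origin: centre of the underside; z is up.
- station: Two stacked plywood boxes, fixed. Lower box 196 x 226, lid closed, top at z = 80. On it an open box, outside 147 (x) x 202 (y), middle at x = +18, y = 0; inside 135 x 190, inner floor at z = 86, rim at z = 130. The case fits with its length along y. Origin: centre of the lower box's underside, on the table; x points to the back, away from the robot.
- spoon_rest: Round shallow wooden spoon rest, fixed, 142 across at the rim, 13 high, wall 5, with a short flat tab at its back (+x). Inner floor 5 above the table, 122 across where it meets the sloping wall. Both key rings fit side by side, parallel to each other, about 44 apart. Origin: centre of the underside.
- tray: Small square plywood tray, fixed, outside 126 x 126 x 18 high, walls and floor 5, so 116 x 116 inside. Origin: centre of the underside, axes along the sides.
- coaster: Round cork coaster, fixed flat on the table, 86 across, 5 thick. Origin: centre of the underside. Other clutter stands about (a loose flat tin among the things, 18 high, not part of the job; mug, jar, speaker, notebooks and lamp farther out); within reach of the work nothing but the station is higher than 70.
Not all that is in view belongs to the job. Leave any red look-alike of the keys_a alone. Leave any pink look-alike of the keys_b alone.

How it is judged (in metres and radians):
At the end, for the whole second after the job is handed in: Key rings flat on the spoon rest floor (origins within 60 mm of its centre); carabiner flat on the tray floor (within 45 mm each way); case flat on the upper box floor (within 50 by 70 mm of its middle); pot upright on the coaster (within 15 mm of its centre); all released and at rest (horizontal distance between each of keys_a, keys_b and spoon_rest below 0.06 m and z of keys_a in the frame of spoon_rest between 0.002 and 0.01 m and angle between each of keys_a, keys_b, carabiner's own z axis and vertical below 0.15 rad and z of keys_b in the frame of spoon_rest between 0.002 and 0.01 m and x of carabiner in the frame of tray between -0.045 and 0.045 m and y of carabiner in the frame of tray between -0.045 and 0.045 m and z of carabiner in the frame of tray between 0.002 and 0.009 m and x of case in the frame of station between -0.032 and 0.068 m and y of case in the frame of station between -0.07 and 0.07 m and z of case in the frame of station between 0.082 and 0.092 m and angle between case's own z axis and vertical below 0.12 rad and horizontal distance between pot and coaster below 0.015 m and z of pot in the frame of coaster between 0.003 and 0.008 m and angle between pot's own z axis and vertical below 0.1 rad and linear speed of each of keys_a, keys_b, carabiner, case, pot below 0.02 m/s and angular speed of each of keys_a, keys_b, carabiner, case, pot below 0.3 rad/s); the robot touches nothing.
It fails at once if the cactus pot tips over (leans more than 0.6 rad) (angle between pot's own z axis and vertical above 0.6 rad).
It also fails if it takes over 138 s, if anything falls off the work surface, if the arm or the gripper's body presses on something with over 40 N, if the wrist force passes 120 N, or if a joint passes its speed limit or range.

ROBOT

A 6-joint arm with a two-finger parallel gripper is mounted at the origin on the work surface. World frame = base frame: x ahead of the robot, y to its left, z up, the work surface at z = 0. Lengths are in mm, angles in rad, forces in N, time in s.
With the tool pointing down it reaches from about 350 to 875 mm from the base axis. Payload 4.2 kg.
Tool frame: the origin (TCP) lies midway between the tips of the shut fingers; the grasp point (between the pads) lies 19 mm behind it (arm.hold_point_z is the distance from the TCP to the grasp point, in mm); z points along the fingers, y is the line along which they close (so a half turn about z gives the same grasp; the last joint's range is limited). The gripper opens to 85 mm and grips with 20 to 120 N. Pads are 22 mm wide; open, the fingers measure 114 mm over their backs; the gripper's body (76 mm by 85 mm) begins 54 mm behind the grasp point. The pads swing forward as they close: fully open they stand 13 mm farther back than shut.
Start: joints at [1.372, 0.385, 0.008, 0, -1.194, -0.259], TCP at [276.201, 560.636, 231.312] pointing down, gripper open.
Joint ranges: [-3.14, 3.14], [-1.21, 2.06], [-1.07, 1.41], [-3.16, 2.05], [-2.99, -0.16], [-3.1, 3.1]. Speed limits (rad/s): [2.79, 2.79, 3.14, 3.14, 3.14, 3.14].

INTERFACE

Orientations are given as a unit quaternion [x, y, z, w].
In Python, from bench import arm, vision gives the robot as it stands. The module is installed in compiled form; this text tells all that it offers.
- The arm moves only by the tool servo_tool, never from a script. Its argument "plan" is a list of rows, each a list of 7 numbers: the shift along the world's x, y, z each as a share of 300 mm, from -1 to 1, then the turn, a rotation vector about the world's x, y, z each as a share of 2 rad, from -1 to 1, then the opening, from 0 (shut) to 1 (fully open). A call has 1 to 20 rows; each row shifts and turns the commanded pose from where the row before left it; what a row does not reach is not made up. A row lasts 1/8 s, in which the tool goes at most 62.5 mm and 10.7 degrees, less where a joint would pass 70% of its speed; a pose out of reach is approached as far as the arm can. A call with a number of a shift or a turn outside -1 to 1 is refused whole. A call with a gripper value outside its range is refused whole. The fingers move at their own pace and stop on an object; the grip force is fixed at half the most. Time passes only in rows, so rows that do not move let the fingers close. It gives the time, the measured TCP pose, the force, the opening and the grip force at its end, in the units of the state.
- arm.read_state(): the state, without advancing time (a new reading comes with each control period).
- vision.get_image(name): name is "side" or "top" or "wrist"; returns a dict with "image" (384x512x3 uint8, red, green, blue), "z_map" (384x512 float32, mm along the optical axis (not along the pixel's ray), 0 where there is no reading), "K" (3x3 intrinsics, pixels), "D" ([k1, k2, p1, p2, k3] as OpenCV has them; the pictures are not rectified), "world_to_cam" (4x4, takes a point from world to camera coordinates); the wrist camera has in their place "mount" (4x4, takes a point from camera to tool coordinates, whose origin is the TCP and whose axes are the flange's). Camera axes: x right, y down, z forward; pixel columns grow to the right and rows downward; lengths in mm; the calibration is good to about 2 mm. A picture is of the moment at which its call begins: read the wrist's pose just before it.
- arm.job_done(): hands the job in; it is judged then, once.
The state is a dict: "clock": time; "joints": joint angles; "joint_vel": joint speeds; "joint_efforts": joint torques, N m; "position": TCP position; "ee_rot": TCP orientation; "contact_force": force on the tool from outside, world axes, zero at the start; "wrist_torque": the same for the moment, N m; "gripper_width": finger opening in mm; "grasp_force": force on a finger pad.
Only numpy, scipy, OpenCV 4.12 (cv2) and the standard library are available. Lean on these libraries where they do the work, as an engineer would, in place of code of your own. Each camera call takes 0.05 s, during which the arm holds its last target. There are 200 camera calls.

## Working session

There is one attempt and no reset: what is moved stays moved. The work goes in short steps, Python scripts to look and compute and a tool call to move; the robot and the scene stay as the last step left them, time stands still between calls to the robot, and variables do not carry over. Pictures are saved under pics/ and viewed, at most 14 in all, crops included, and the job is handed in when it is done.

Besides the shell and the picture viewer there is one more tool, called after "Emit:" as name(argument=value, ...), one argument or row to a line, values as JSON. servo_tool: Moves the arm, as the interface text tells. Its arguments: {"type":"object","properties":{"plan":{"type":"array"}},"required":["plan"]}

```bash
mkdir -p pics; cat > h.py <<'E'
import numpy as np, cv2
from bench import arm, vision
def grab(n):
    d=vision.get_image(n); np.savez('%s.npz'%n,**d); return d
def load(n): return dict(np.load('%s.npz'%n))
def cloud(d):
    h,w=d['z_map'].shape
    u,v=np.meshgrid(np.arange(w),np.arange(h))
    p=cv2.undistortPoints(np.stack([u,v],-1).reshape(-1,1,2).astype(float),d['K'],d['D']).reshape(h,w,2)
    z=d['z_map'][...,None]
    c=np.concatenate([p*z,z],-1)
    M=np.linalg.inv(d['world_to_cam'])
    W=c@M[:3,:3].T+M[:3,3]
    W[d['z_map']<=0]=np.nan
    return W
E
python3 - <<'E'
from h import *
print(arm.read_state(), arm.hold_point_z)
for n in('top','side'):
    d=grab(n); cv2.imwrite('pics/%s0.png'%n,cv2.resize(d['image'][...,::-1],(800,600),interpolation=cv2.INTER_CUBIC))
    W=cloud(d); print(n,d['K'][0,0],d['D'],np.linalg.inv(d['world_to_cam'])[:3].round(2))
    print(np.nanmin(W,(0,1)),np.nanmax(W,(0,1)),np.nanmedian(W[...,2]))
E
```

```text
{'clock': 0.0, 'joints': array([ 1.37159544e+00,  3.85561584e-01,  6.58287784e-03, -5.54890731e-04,
       -1.19400547e+00, -2.58577894e-01]), 'joint_vel': array([-1.05898755e-03,  1.04981619e-03,  1.50774450e-03,  9.68689994e-04,
       -2.73572962e-05, -2.24842747e-04]), 'joint_efforts': array([-3.97905260e-04, -3.92289877e+01,  1.88394517e+01,  4.18602750e+00,
       -4.77122376e-03,  1.02427762e-05]), 'position': array([275.94005056, 560.10491654, 230.19346164]), 'ee_rot': array([ 9.73895142e-01, -2.26995572e-01, -2.25284954e-04,  1.10109705e-03]), 'contact_force': array([-0.02022275, -0.733617  , -0.79437836]), 'wrist_torque': array([ 0.01886441, -0.06648696, -0.02163618]), 'grasp_force': 0.0, 'gripper_width': 85.213092686608} 18.700000000000003
top 481.4665899956296 [-0.11076857  0.          0.          0.          0.        ] [[ 1.00000e-02 -1.00000e+00  4.00000e-02  3.62060e+02]
 [-1.00000e+00 -1.00000e-02  0.00000e+00 -2.21800e+01]
 [-0.00000e+00 -4.00000e-02 -1.00000e+00  1.58413e+03]]
[ -473.45280363 -1313.28921299  -778.8367852 ] [1513.87284139 1370.55694732  737.07517059] -0.5587556162956844
side 346.82107315843507 [-0.06070858  0.          0.          0.          0.        ] [[ 7.2000e-01 -3.6000e-01  5.9000e-01 -1.0666e+02]
 [-6.9000e-01 -3.8000e-01  6.1000e-01 -6.3951e+02]
 [ 0.0000e+00 -8.5000e-01 -5.3000e-01  5.4895e+02]]
[-206.85615752 -721.8238716  -697.50107044] [1638.67300032 2528.58613529  523.96123608] -0.09861002802279017
```

View pics/top0.png

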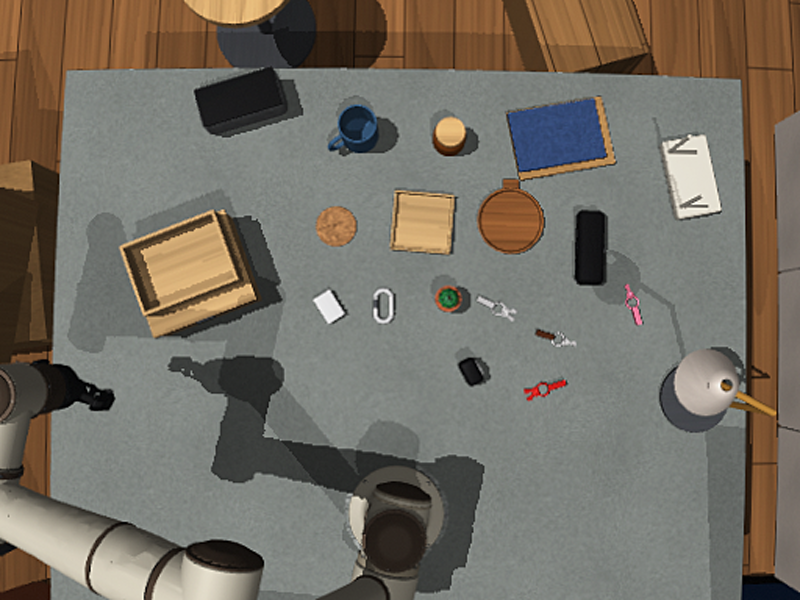

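View pics/side0.png

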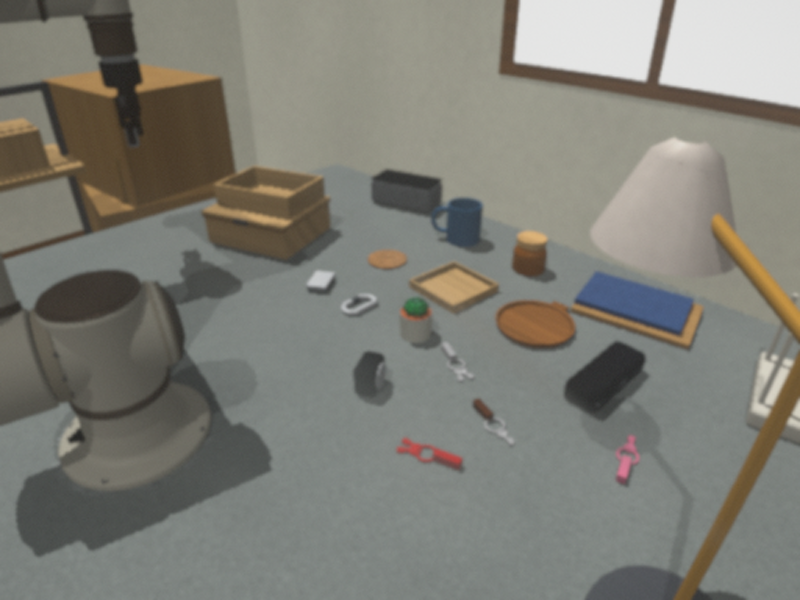

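Top view: station (190,272), coaster (336,226), tray (423,222), spoon rest (511,220), case (590,247), carabiner (384,305), pot (448,298). Key rings: (497,306) has a steel fob and two keys, so it is keys_a. (555,338) has a dark wood fob and one key, so it is keys_b. Red (545,388) and pink (633,305) are the look-alikes. I'll confirm in an enlarged crop.

```bash
python3 - <<'E'
from h import *
d=load('top'); im=d['image'][...,::-1]
c=im[180:252,295:391]; cv2.imwrite('pics/crop1.png',cv2.resize(c,None,fx=8,fy=8,interpolation=cv2.INTER_CUBIC))
W=cloud(d)
hm=np.nan_to_num(W[...,2])
# blobs above table in work region
m=((hm>2.5)&(W[...,0]>250)&(W[...,0]<800)).astype(np.uint8)
n,l,s,ce=cv2.connectedComponentsWithStats(m)
for i in range(1,n):
    if s[i,4]<25: continue
    k=l==i; P=W[k]
    zt=np.percentile(P[:,2],90)
    r=cv2.minAreaRect(P[:,:2].astype(np.float32))
    print((ce[i]*1.5625).round(),s[i,4],'ctr',np.round(r[0],1),'size',np.round(r[1],1),'ang',round(r[2],1),'z90',round(zt,1),'mean',P[:,:2].mean(0).round(1))
E
```

```text
[354. 142.] 380 ctr [770.4 101.3] size [ 59.1 133.1] ang 0.3 z90 87.5 mean [772.   97.2]
[212. 129.] 44 ctr [796.3 392.9] size [ 6.6 35.8] ang 3.4 z90 63.0 mean [797.3 396.8]
[448. 142.] 415 ctr [766.1 -98.9] size [106.2  67.1] ang 89.4 z90 77.2 mean [772.9 -98.9]
[180. 141.] 34 ctr [780.3 474.9] size [23.6 39.9] ang 68.4 z90 9.0 mean [782.  475.3]
[411. 143.] 25 ctr [777.1 -20.4] size [25. 38.] ang 70.2 z90 6.4 mean [780.8 -22.2]
[537. 183.] 2824 ctr [ 708.3 -290. ] size [204.6 356.9] ang 46.7 z90 25.9 mean [ 697.2 -290.4]
[690. 178.] 1619 ctr [ 720.5 -624.5] size [197.1 145.6] ang 17.4 z90 35.2 mean [ 713.3 -614.9]
[229. 153.] 34 ctr [750.7 365.9] size [53.9 23.2] ang 56.5 z90 6.6 mean [755.5 368.4]
[421. 223.] 1262 ctr [603.  -48.7] size [146.7 166.3] ang 88.6 z90 16.7 mean [609.8 -46.7]
[189. 272.] 5025 ctr [493.4 439.3] size [258.8 293. ] ang 26.4 z90 124.4 mean [491.4 421.2]
[336. 226.] 428 ctr [598.5 135.2] size [89.4 89.3] ang 7.6 z90 9.8 mean [600.4 134.8]
[589. 248.] 928 ctr [ 560.9 -408.7] size [ 95.5 182.1] ang 82.5 z90 41.2 mean [ 558.3 -396.6]
[375. 229.] 28 ctr [596.5 
[... 1587 characters left out ...]
49.7 544.3] size [16.6 27.9] ang 1.0 z90 7.7 mean [352. 544.]
[706. 383.] 1704 ctr [ 306.3 -600.3] size [115.9 285.7] ang 4.3 z90 442.6 mean [ 297.9 -515.9]
[471. 372.] 238 ctr [ 293.1 -154.2] size [72.6 57.8] ang 31.1 z90 52.7 mean [ 297.8 -151.2]
[ 44. 387.] 1717 ctr [285.1 590.1] size [203.4  70.2] ang 90.0 z90 580.2 mean [281.6 528.5]
[563. 365.] 32 ctr [ 315.2 -344.4] size [51.4 17.8] ang 72.6 z90 6.1 mean [ 313.7 -348.3]
[545. 384.] 167 ctr [ 278.  -306.9] size [119.5  54. ] ang 83.0 z90 16.1 mean [ 273.3 -311.7]
[394. 383.] 28 ctr [270.9   7.2] size [40.5 20.3] ang 78.2 z90 6.9 mean [270.9   5.8]
[492. 387.] 28 ctr [ 262.5 -199.1] size [29.6 32.5] ang 45.7 z90 7.2 mean [ 265.7 -200.4]
```

View pics/crop1.png

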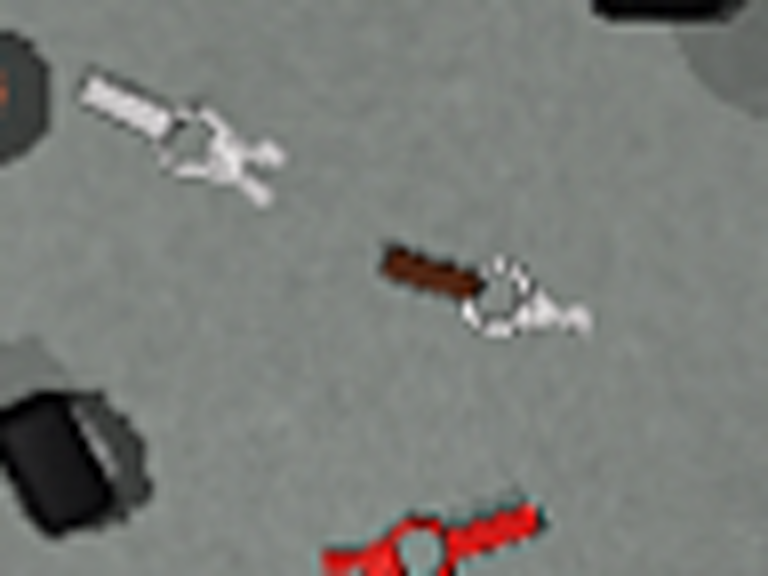

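Confirmed: the crop shows the steel fob with two keys (fob 85–168 px) and the wood fob with a single key (388–480 px). The red one is separate. Next I'll get precise poses by back-projecting contours at known heights.

```bash
cat >> h.py <<'E'
def onz(d,uv,z):
    p=cv2.undistortPoints(np.array(uv,float).reshape(-1,1,2),d['K'],d['D']).reshape(-1,2)
    M=np.linalg.inv(d['world_to_cam']); r=np.c_[p,np.ones(len(p))]@M[:3,:3].T; o=M[:3,3]
    return (o+r*((z-o[2])/r[:,2])[:,None])[:,:2]
E
python3 - <<'E'
from h import *
d=load('top'); im=d['image']; 
hsv=cv2.cvtColor(im,cv2.COLOR_RGB2HSV); 
def show(name,seed,cond,z,half):
    x,y=int(seed[0]/1.5625),int(seed[1]/1.5625)
    m=np.zeros(im.shape[:2],np.uint8); sl=np.s_[y-half:y+half,x-half:x+half]; m[sl]=cond[sl]
    m=cv2.morphologyEx(m,cv2.MORPH_CLOSE,np.ones((3,3)))
    n,l,s,c=cv2.connectedComponentsWithStats(m); i=1+s[1:,4].argmax()
    ct=max(cv2.findContours((l==i).astype(np.uint8),0,1)[0],key=len).reshape(-1,2)
    W=onz(d,ct,z).astype(np.float32); v,u=np.where(l==i); P=onz(d,np.c_[u,v],z)
    r=cv2.minAreaRect(W); e=np.linalg.eigh(np.cov(P.T)); a=e[1][:,1]
    print(name,s[i,4],'rect',np.round(r[0],1),np.round(r[1],1),round(r[2],1),'circ',np.round(cv2.minEnclosingCircle(W)[0],1),'mean',P.mean(0).round(1),'axisdeg',np.degrees(np.arctan2(a[1],a[0])).round(1))
S=hsv[...,1];V=hsv[...,2];H=hsv[...,0]
print([ (k,hsv[int(y/1.5625),int(x/1.5625)].tolist()) for k,x,y in [('table',380,380),('cork',336,226),('tray',423,222),('spoon',511,220),('st',190,265),('case',590,247),('car',375,305),('pot',460,300)]])
sat=(S>70)
show('coaster',(336,226),sat,5,20); show('tray',(423,222),sat,18,26); show('spoon',(511,224),sat,13,26)
show('station',(190,272),sat,100,50)
show('case',(590,247),V<45,34,32); show('carab',(384,305),(V>165),12,17); show('potrim',(448,298),(S>60),46,14)
show('keyb fob',(548,335),(S>100),14,10); show('keya',(497,306),(V>165),8,20)
f=lambda c:295+(np.array(c)+.5)/8*1-.5
g=lambda c:np.array([[295+(a+.5)/8-.5,180+(b+.5)/8-.5] for a,b in c])
print('A',onz(d,g([(85,88),(168,127)]),14).round(1),onz(d,g([(270,175)]),3).round(1))
print('B',onz(d,g([(388,258),(480,284)]),14).round(1),onz(d,g([(590,320)]),3).round(1))
a=cv2.resize(im[120:220,70:180,::-1],None,fx=5,fy=5,interpolation=cv2.INTER_CUBIC); b=cv2.resize(im[170:220,200:310,::-1],None,fx=5,fy=5,interpolation=cv2.INTER_CUBIC)[:100*1+150]
cv2.imwrite('pics/crop2.png',a);
E
```

```text
[('table', [53, 8, 132]), ('cork', [13, 143, 159]), ('tray', [17, 114, 203]), ('spoon', [12, 170, 141]), ('st', [18, 114, 215]), ('case', [150, 12, 21]), ('car', [114, 31, 83]), ('pot', [8, 167, 139])]
coaster 530 rect [601.1 135.8] [83.5 82.9] 1.1 circ [601.2 135.2] mean [601.1 135.3] axisdeg -158.8
tray 1491 rect [610.9 -46.8] [128.1 126.6] 85.9 circ [610.1 -47.4] mean [610.6 -47.2] axisdeg 80.4
spoon 1476 rect [ 618.1 -232.9] [139.9 139.3] 45.6 circ [ 623.  -233.3] mean [ 619.3 -232.9] axisdeg -179.1
station 4799 rect [490.6 417.9] [207.1 237.5] 21.7 circ [488.3 419.2] mean [490.6 417.2] axisdeg 103.9
case 892 rect [ 559.9 -398.2] [154.3  62.7] 0.1 circ [ 560.6 -397.3] mean [ 559.1 -397.7] axisdeg -179.6
carab 99 rect [433.4  33.5] [68.7 36. ] 0.9 circ [433.4  33.5] mean [432.3  31.8] axisdeg 178.6
potrim 241 rect [ 449.3 -101.7] [54.7 53.8] 72.4 circ [ 448.6 -102.4] mean [ 448.9 -102. ] axisdeg 55.7
keyb fob 38 rect [ 378.2 -307.8] [38.5 10.4] 72.4 circ [ 377.7 -307.6] mean [ 378.5 -307. ] axisdeg 73.4
keya 95 rect [ 433.  -204.6] [84.1 26.3] 69.0 circ [ 432.1 -204.3] mean [ 431.2 -212.4] axisdeg 64.0
A [[ 452.3 -164.7]
 [ 436.9 -198.8]] [[ 418.3 -242.4]]
B [[ 384.6 -289.6]
 [ 374.5 -327.6]] [[ 360.3 -375.7]]
```

View pics/crop2.png

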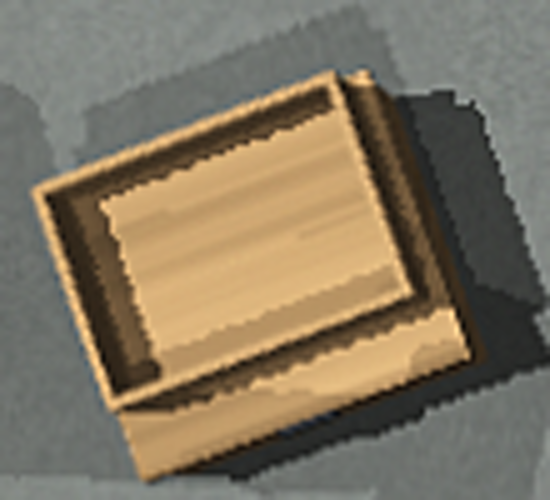

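Poses are consistent with the given sizes: coaster (601,135), tray (611,-47), spoon rest (617.5,-233), case (560,-398) with yaw 0, carabiner (433,33) with its length along x, pot (448.5,-102). keys_a fob is at (444.6,-181.7) with yaw -114°, and keys_b fob at (379,-308) with yaw -105.5°. I'll move to the pot first.

Emit:
servo_tool(
  plan=[
    [0.048,-0.184,0,0,0,-0.0464,1],
    [0.048,-0.184,0,0,0,-0.0464,1],
    [0.048,-0.184,0,0,0,-0.0464,1],
    [0.048,-0.184,0,0,0,-0.0464,1],
    [0.048,-0.184,-0.04,0,0,-0.0464,1],
    [0.048,-0.184,-0.04,0,0,-0.0464,1],
    [0.048,-0.184,-0.04,0,0,-0.0464,1],
    [0.048,-0.184,-0.04,0,0,-0.0464,1],
    [0.048,-0.184,-0.04,0,0,-0.0464,1],
    [0.048,-0.184,-0.04,0,0,-0.0464,1],
    [0.048,-0.184,0,0,0,-0.0464,1],
    [0.048,-0.184,0,0,0,-0.0464,1],
    [0,0,0,0,0,0,1],
    [0,0,0,0,0,0,1],
  ],
)

```text
clock: 1.85
position: [448.5, -101.9, 158.9]
ee_rot: [-0.707, 0.708, 0.0, -0.0]
contact_force: [0.8, -0.0, 0.2]
gripper_width: 85.4
grasp_force: 0.0
```

```bash
cat >> h.py <<'E'
from scipy.spatial.transform import Rotation as R
def wrist():
    s=arm.read_state(); d=vision.get_image('wrist')
    T=np.eye(4); T[:3,:3]=R.from_quat(s['ee_rot']).as_matrix(); T[:3,3]=s['position']
    d['world_to_cam']=np.linalg.inv(T@d['mount']); np.savez('wrist.npz',**d); return d
def phi():
    m=R.from_quat(arm.read_state()['ee_rot']).as_matrix(); return np.degrees(np.arctan2(m[1,1],m[0,1])),m[:,2].round(4)
E
python3 - <<'E'
from h import *
s=arm.read_state(); print(s['clock'],s['position'].round(1),phi(),np.linalg.inv(load('top')['world_to_cam'])[:3,3])
d=wrist(); cv2.imwrite('pics/w1.png',d['image'][...,::-1]); print(d['mount'].round(2))
E
```

```text
1.85 [ 448.5 -101.9  158.9] (np.float64(179.9223022860433), array([-1.1e-03,  2.0e-04, -1.0e+00])) [ 362.05626022  -22.18319533 1584.13416798]
[[  -0.     -0.96   -0.28   71.03]
 [   1.     -0.     -0.     -0.25]
 [  -0.     -0.28    0.96 -141.16]
 [   0.      0.      0.      1.  ]]
```

View pics/w1.png

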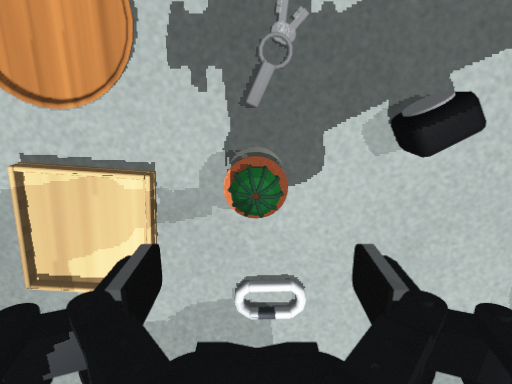

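The wrist picture shows the pot rim centred at (256,187), the carabiner centre at (270,298) and the keys_a fob from (253,103) to (272,66). I'll cross-check these against the top-camera positions.

```bash
python3 - <<'E'
from h import *
d=load('wrist')
print(onz(d,[(256,187)],46),onz(d,[(256,196)],69))
print('car',onz(d,[(236,299),(304,299),(270,280),(270,317)],10).round(1))
print('fobA',onz(d,[(253,103),(272,66)],14).round(1), 'tips',onz(d,[(280,8)],3).round(1))
E
```

```text
[[ 449.17365345 -100.39662698]] [[449.15761843 -99.97524089]]
car [[470.2  30.2]
 [399.9  30.4]
 [435.3   8. ]
 [434.9  52.1]]
fobA [[ 451.6 -165.7]
 [ 435.7 -195.1]] tips [[ 429.2 -240.2]]
```

Both cameras agree within 2 mm. I'll descend and grip.

Emit:
servo_tool(
  plan=[
    [0.0,0.003,-0.15,0,0,0,1],
    [0,0,-0.15,0,0,0,1],
    [0,0,-0.13,0,0,0,1],
    [0,0,-0.06,0,0,0,1],
    [0,0,-0.03,0,0,0,1],
    [0,0,0,0,0,0,1],
    [0,0,0,0,0,0,0],
    [0,0,0,0,0,0,0],
    [0,0,0,0,0,0,0],
    [0,0,0,0,0,0,0],
    [0,0,0,0,0,0,0],
    [0,0,0,0,0,0,0],
  ],
)

```text
clock: 3.4
position: [449.7, -100.6, 4.7]
ee_rot: [-0.707, 0.707, -0.001, 0.001]
contact_force: [-1.4, 1.2, 6.3]
gripper_width: 56.8
grasp_force: 62.4
```

Emit:
servo_tool(
  plan=[
    [0,0,0.05,0,0,0,0],
    [0,0,0.05,0,0,0,0],
    [0,0,0.05,0,0,0,0],
    [0.05,0.0787,0,0,0,0,0],
    [0.05,0.0787,0,0,0,0,0],
    [0.05,0.0787,0,0,0,0,0],
    [0.05,0.0787,0,0,0,0,0],
    [0.05,0.0787,0,0,0,0,0],
    [0.05,0.0787,0,0,0,0,0],
    [0.05,0.0787,0,0,0,0,0],
    [0.05,0.0787,0,0,0,0,0],
    [0.05,0.0787,0,0,0,0,0],
    [0.055,0.0787,0,0,0,0,0],
    [0,0,0,0,0,0,0],
    [0,0,-0.05,0,0,0,0],
    [0,0,-0.05,0,0,0,0],
    [0,0,-0.02,0,0,0,0],
    [0,0,0,0,0,0,0],
    [0,0,0,0,0,0,0],
  ],
)

```text
clock: 5.78
position: [600.8, 135.2, 12.6]
ee_rot: [-0.707, 0.707, -0.0, 0.0]
contact_force: [0.2, 0.7, -1.9]
gripper_width: 57.4
grasp_force: 64.2
```

Emit:
servo_tool(
  plan=[
    [0,0,-0.007,0,0,0,0],
    [0,0,0,0,0,0,0],
    [0,0,0,0,0,0,0.75],
    [0,0,0,0,0,0,1],
    [0,0,0,0,0,0,1],
    [0,0,0,0,0,0,1],
    [0,0,0.06,0,0,0,1],
    [0,0,0.12,0,0,0,1],
    [0,0,0.15,0,0,0,1],
    [-0.06,-0.038,0.05,0,0,-0.0873,1],
    [-0.06,-0.038,0,0,0,-0.0873,1],
    [-0.06,-0.038,0,0,0,-0.0873,1],
    [-0.06,-0.038,0,0,0,-0.0873,1],
    [-0.06,-0.038,0,0,0,-0.0873,1],
    [-0.06,-0.038,0,0,0,-0.0873,1],
    [-0.06,-0.038,0,0,0,-0.0873,1],
    [-0.06,-0.038,0,0,0,-0.0873,1],
    [-0.075,-0.042,0,0,0,-0.0873,1],
    [0,0,0,0,0,0,1],
    [0,0,0,0,0,0,1],
  ],
)

```text
clock: 8.28
position: [435.1, 31.8, 125.3]
ee_rot: [-0.0, 1.0, 0.0, 0.001]
contact_force: [-1.1, -0.3, -0.7]
gripper_width: 85.4
grasp_force: 0.0
```

```bash
python3 - <<'E'
from h import *
s=arm.read_state(); print(s['clock'],s['position'].round(1),phi(),s['joints'].round(2))
d=wrist(); cv2.imwrite('pics/w2.png',d['image'][...,::-1])
d=grab('top');W=cloud(d)
hsv=cv2.cvtColor(d['image'],cv2.COLOR_RGB2HSV)
cv2.imwrite('pics/t2.png',cv2.resize(d['image'][120:220,190:320,::-1],None,fx=5,fy=5,interpolation=cv2.INTER_CUBIC))
E
```

```text
8.275 [435.1  31.8 125.3] (np.float64(90.03558620511153), array([ 2.7e-03,  8.0e-04, -1.0e+00])) [ 0.45  0.18 -0.59  0.   -0.8  -2.02]
```

View pics/w2.png

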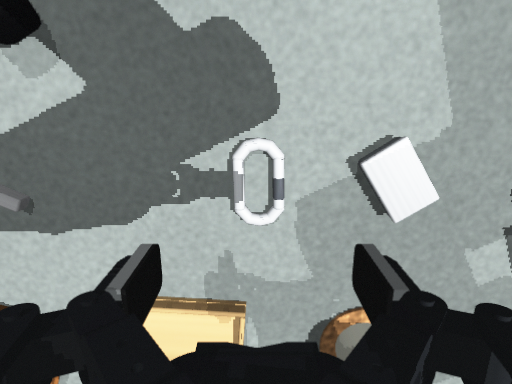

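View pics/t2.png

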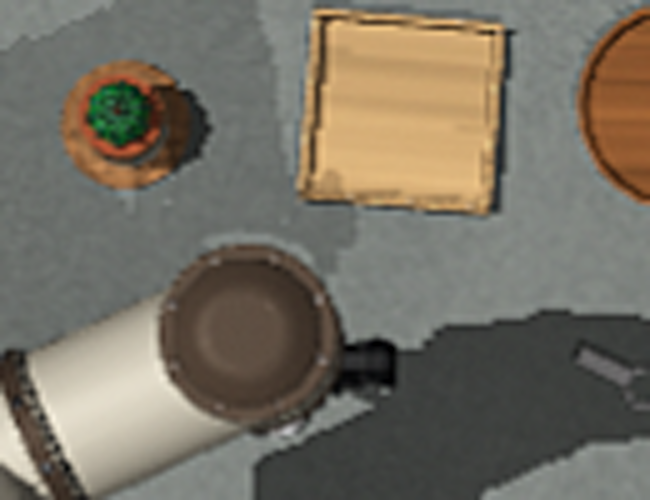

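The pot stands upright on the coaster: rim at crop (120,118), coaster (130,125). The wrist view shows the carabiner centred at (259,182) with its sides aligned.

```bash
python3 - <<'E'
from h import *
d=load('top'); g=lambda c:[[190+(a+.5)/5-.5,120+(b+.5)/5-.5] for a,b in c]
print('pot',onz(d,g([(122,118)]),51),'cactus',onz(d,g([(119,112)]),72),'coaster',onz(d,g([(130,125)]),5),'tray',onz(d,g([(315,10),(507,24),(495,213),(300,199)]),18))
d=load('wrist'); print('car',onz(d,[(259,182)],9),onz(d,[(233,182),(285,182)],8))
E
```

```text
pot [[598.21414382 132.83099876]] cactus [[598.78845763 132.69377264]] coaster [[600.69809134 132.0823269 ]] tray [[ 676.59958259   10.70298168]
 [ 669.22538957 -115.62405692]
 [ 544.15523613 -109.08922503]
 [ 551.45010095   18.52017985]]
car [[433.11466432  34.46933165]] [[433.3808061   13.03068116]
 [433.39275238  55.92583292]]
```

Pot is about 3 mm off the coaster centre. Next, the carabiner.

Emit:
servo_tool(
  plan=[
    [-0.004,0.005,-0.13,0,0,0,0.8],
    [0,0,-0.13,0,0,0,0.8],
    [0,0,-0.11,0,0,0,0.8],
    [0,0,-0.04,0,0,0,0.8],
    [0,0,0,0,0,0,0.8],
    [0,0,0,0,0,0,0],
    [0,0,0,0,0,0,0],
    [0,0,0,0,0,0,0],
    [0,0,0,0,0,0,0],
    [0,0,0,0,0,0,0],
  ],
)

```text
clock: 9.62
position: [433.9, 33.4, 2.8]
ee_rot: [0.0, 1.0, 0.001, 0.002]
contact_force: [-0.7, 1.0, 6.8]
gripper_width: 40.1
grasp_force: 60.6
```

Emit:
servo_tool(
  plan=[
    [0,0,0.06,0,0,0,0],
    [0,0,0.08,0,0,0,0],
    [0.084,-0.039,0.03,0,0,0,0],
    [0.084,-0.039,0,0,0,0,0],
    [0.084,-0.039,0,0,0,0,0],
    [0.084,-0.039,0,0,0,0,0],
    [0.084,-0.039,0,0,0,0,0],
    [0.084,-0.039,0,0,0,0,0],
    [0.084,-0.039,0,0,0,0,0],
    [0,0,0,0,0,0,0],
    [0,0,-0.07,0,0,0,0],
    [0,0,-0.06,0,0,0,0],
    [0,0,-0.02,0,0,0,0],
    [0,0,0,0,0,0,0],
    [0,0,0,0,0,0,0],
  ],
)

```text
clock: 11.5
position: [608.9, -48.7, 7.9]
ee_rot: [0.0, 1.0, -0.0, -0.0]
contact_force: [-3.2, 1.5, 6.0]
gripper_width: 39.7
grasp_force: 61.3
```

Emit:
servo_tool(
  plan=[
    [0,0,0,0,0,0,0.68],
    [0,0,0,0,0,0,0.68],
    [0,0,0,0,0,0,0.68],
    [0,0,0.08,0,0,0,0.68],
    [0,0,0.12,0,0,0,0.7],
    [0,0,0.15,0,0,0,1],
    [-0.0235,-0.1665,0.05,0,0,0,1],
    [-0.0235,-0.1665,0,0,0,0,1],
    [-0.0235,-0.1665,0,0,0,0,1],
    [-0.0235,-0.1665,0,0,0,0,1],
    [-0.0235,-0.1665,0,0,0,0,1],
    [-0.0235,-0.1665,0,0,0,0,1],
    [-0.0235,-0.1665,0,0,0,0,1],
    [0,0,0,0,0,0,1],
    [0,0,0,0,0,0,1],
  ],
)

```text
clock: 13.38
position: [559.5, -398.5, 126.7]
ee_rot: [0.001, 1.0, 0.0, -0.0]
contact_force: [-0.1, 0.3, 0.3]
gripper_width: 85.6
grasp_force: 0.0
```

```bash
python3 - <<'E'
from h import *
s=arm.read_state(); print(s['clock'],s['position'].round(1),phi(),s['joints'].round(2))
d=wrist(); t=grab('top'); 
a=cv2.resize(t['image'][110:170,230:360,::-1],(512,236),interpolation=cv2.INTER_CUBIC)
cv2.imwrite('pics/w3.png',np.vstack([cv2.resize(d['image'][...,::-1],(448,336)),np.zeros((4,448,3),np.uint8),cv2.resize(a,(448,206))]))
hs=cv2.cvtColor(d['image'],cv2.COLOR_RGB2HSV); 
E
```

```text
13.375 [ 559.5 -398.5  126.7] (np.float64(89.89248578810648), array([-7.e-04,  6.e-04, -1.e+00])) [-0.38  0.57  0.04 -0.   -1.04 -1.19]
```

View pics/w3.png

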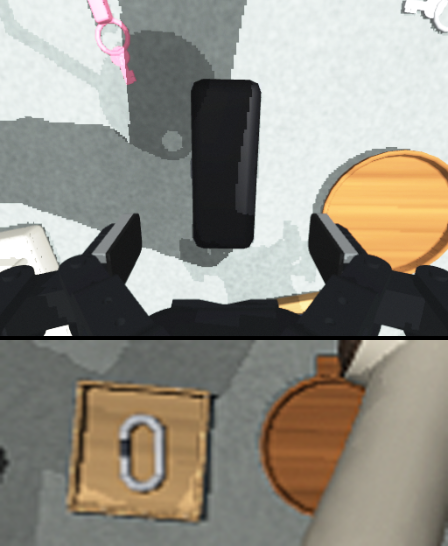

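The carabiner lies flat in the tray, near its centre. The case spans x 192–261 and y 80–248 in the wrist picture.

```bash
python3 - <<'E'
from h import *
d=load('wrist'); k=512/448
print(onz(d,np.array([(192,110),(261,110),(194,230),(255,230),(226,80),(226,248)])*k,28).round(1))
t=load('top')
print('box',(b:=onz(t,[(70+(a+.5)/5-.5,120+(c+.5)/5-.5) for a,c in [(33,188),(333,72),(415,299),(112,410)]],130)).round(1),b.mean(0),[np.linalg.norm(b[i]-b[i-1]).round(1) for i in range(4)])
E
```

```text
[[ 509.9 -424.8]
 [ 510.1 -367.3]
 [ 621.4 -426.8]
 [ 621.5 -369.3]
 [ 486.1 -396.4]
 [ 640.8 -396.6]]
box [[538.9 551.9]
 [612.1 365.2]
 [473.  310.2]
 [402.5 497.1]] [506.60519395 431.12298082] [np.float64(147.0), np.float64(200.6), np.float64(149.6), np.float64(199.7)]
```

Emit:
servo_tool(
  plan=[
    [0.009,0.005,-0.13,0,0,0,1],
    [0,0,-0.13,0,0,0,1],
    [0,0,-0.11,0,0,0,1],
    [0,0,-0.035,0,0,0,1],
    [0,0,-0.01,0,0,0,1],
    [0,0,0,0,0,0,0],
    [0,0,0,0,0,0,0],
    [0,0,0,0,0,0,0],
    [0,0,0,0,0,0,0],
    [0,0,0,0,0,0,0],
  ],
)

```text
clock: 14.72
position: [563.9, -397.7, 4.8]
ee_rot: [0.0, 1.0, -0.001, 0.002]
contact_force: [0.0, 1.0, 6.2]
gripper_width: 57.1
grasp_force: 65.8
```

Emit:
servo_tool(
  plan=[
    [0,0,0.06,0,0,0,0],
    [0,0,0.13,0,0,0,0],
    [0,0,0.16,0,0,0,0],
    [-0.013,0.15,0.15,0,0,0.0648,0],
    [-0.013,0.184,0.12,0,0,0.0648,0],
    [-0.013,0.184,0.03,0,0,0.0648,0],
    [-0.013,0.184,0,0,0,0.0648,0],
    [-0.013,0.184,0,0,0,0.0648,0],
    [-0.013,0.184,0,0,0,0.0648,0],
    [-0.013,0.184,0,0,0,0.0648,0],
    [-0.013,0.184,0,0,0,0.0648,0],
    [-0.013,0.184,0,0,0,0.0648,0],
    [-0.013,0.184,0,0,0,0.0648,0],
    [-0.013,0.184,0,0,0,0.0648,0],
    [-0.013,0.184,0,0,0,0.0648,0],
    [-0.013,0.184,0,0,0,0.0648,0],
    [-0.013,0.184,0,0,0,0.0648,0],
    [-0.013,0.184,0,0,0,0.0648,0],
    [0,0.037,0,0,0,0,0],
    [0,0,0,0,0,0,0],
  ],
)

```text
clock: 17.23
position: [503.8, 427.9, 194.7]
ee_rot: [0.826, -0.564, -0.0, 0.001]
contact_force: [0.4, 0.1, -0.9]
gripper_width: 57.0
grasp_force: 65.2
```

```bash
python3 - <<'E'
from h import *
s=arm.read_state(); print(s['clock'],s['position'].round(1),phi(),s['joints'].round(2),s['gripper_width'],s['grasp_force'])
d=wrist(); cv2.imwrite('pics/w4.png',d['image'][...,::-1])
E
```

```text
17.225 [503.8 427.9 194.7] (np.float64(-158.6803125826784), array([-9.e-04, -9.e-04, -1.e+00])) [ 0.95  0.47  0.05 -0.   -1.15 -0.58] 57.03297712093087 65.22561192512512
```

View pics/w4.png

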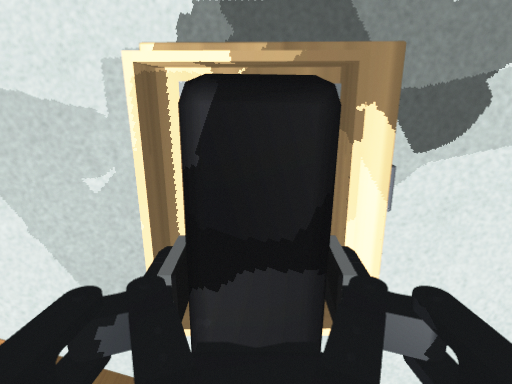

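The case is aligned over the open box. I'll lower it.

Emit:
servo_tool(
  plan=[
    [0.009,0.01,-0.1,0,0,0,0],
    [0,0,-0.1,0,0,0,0],
    [0,0,-0.08,0,0,0,0],
    [0,0,-0.04,0,0,0,0],
    [0,0,-0.02,0,0,0,0],
    [0,0,-0.003,0,0,0,0],
    [0,0,0,0,0,0,0],
  ],
)

```text
clock: 18.15
position: [507.4, 431.3, 93.0]
ee_rot: [0.826, -0.564, 0.0, -0.001]
contact_force: [-0.1, 0.3, -0.1]
gripper_width: 57.2
grasp_force: 65.2
```

Emit:
servo_tool(
  plan=[
    [0,0,-0.004,0,0,0,0],
    [0,0,0,0,0,0,0.82],
    [0,0,0,0,0,0,0.82],
    [0,0,0,0,0,0,0.82],
    [0,0,0.08,0,0,0,0.82],
    [0,0,0.16,0,0,0,0.82],
    [0,0,0.15,0,0,0,0.82],
    [-0.0175,-0.17,0,0,0,-0.0329,0.5],
    [-0.0175,-0.17,0,0,0,-0.0329,0.5],
    [-0.0175,-0.17,0,0,0,-0.0329,0.5],
    [-0.0175,-0.17,0,0,0,-0.0329,0.5],
    [-0.0175,-0.17,0,0,0,-0.0329,0.5],
    [-0.0175,-0.17,0,0,0,-0.0329,0.5],
    [-0.0175,-0.17,-0.04,0,0,-0.0329,0.5],
    [-0.0175,-0.17,-0.06,0,0,-0.0329,0.5],
    [-0.0175,-0.17,-0.06,0,0,-0.0329,0.5],
    [-0.0175,-0.17,-0.06,0,0,-0.0329,0.5],
    [-0.0175,-0.17,0,0,0,-0.0329,0.5],
    [-0.0175,-0.17,0,0,0,-0.0329,0.5],
    [0,0,0,0,0,0,0.5],
  ],
)

```text
clock: 20.65
position: [443.4, -183.7, 141.8]
ee_rot: [-0.543, 0.84, -0.0, -0.0]
contact_force: [0.1, 0.7, 0.2]
gripper_width: 42.5
grasp_force: 0.0
```

```bash
python3 - <<'E'
from h import *
s=arm.read_state(); print(s['clock'],s['position'].round(1),phi(),s['joints'].round(2),s['gripper_width'])
d=wrist(); t=grab('top')
a=cv2.resize(t['image'][120:220,70:200,::-1],(390,300),interpolation=cv2.INTER_CUBIC)
b=cv2.resize(d['image'][60:316,60:393,::-1],(390,300))
cv2.imwrite('pics/w5.png',np.hstack([a,b]))
E
```

```text
20.65 [ 443.4 -183.7  141.8] (np.float64(155.7588150018351), array([ 1.e-04, -2.e-04, -1.e+00])) [-0.05  0.23 -0.47  0.   -0.87 -0.37] 42.458869731621846
```

View pics/w5.png

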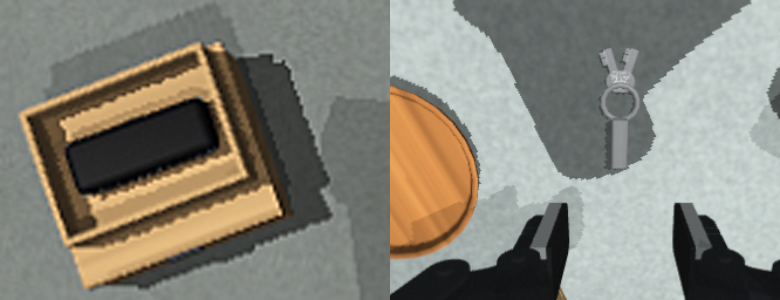

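The case lies flat in the box. The keys_a fob runs from (620,121) to (620,168) in the right panel, aligned with the fingers.

```bash
python3 - <<'E'
from h import *
d=load('wrist'); f=lambda x,y:(60+(x-390)*333/390,60+y*256/300)
p=onz(d,[f(620,121),f(620,168)],14); q=onz(d,[f(618,50)],3)
print(p,p.mean(0),q,np.degrees(np.arctan2(*(q[0]-p[1])[::-1])),np.linalg.norm(q[0]-p[1]))
E
```

```text
[[ 437.42488916 -197.54981872]
 [ 452.12765472 -164.98071812]] [ 444.77627194 -181.26526842] [[ 418.52793664 -242.89184559]] -113.32845861487944 84.84742093484202
```

Emit:
servo_tool(
  plan=[
    [0.004,0.007,-0.15,0,0,0,0.5],
    [0,0,-0.15,0,0,0,0.45],
    [0,0,-0.11,0,0,0,0.45],
    [0,0,-0.04,0,0,0,0.45],
    [0,0,-0.009,0,0,0,0.45],
    [0,0,0,0,0,0,0.2],
    [0,0,0,0,0,0,0],
    [0,0,0,0,0,0,0],
    [0,0,0,0,0,0,0],
    [0,0,0,0,0,0,0],
  ],
)

```text
clock: 22.0
position: [446.4, -178.9, 5.5]
ee_rot: [-0.545, 0.838, -0.001, 0.001]
contact_force: [0.4, 3.6, 6.2]
gripper_width: 9.9
grasp_force: 60.8
```

Emit:
servo_tool(
  plan=[
    [0,0,0.05,0,0,0,0],
    [0,0,0.1,0,0,0,0],
    [0.0945,-0.0173,0,0,0,0.0305,0],
    [0.0945,-0.0173,0,0,0,0,0],
    [0.0945,-0.0173,0,0,0,0,0],
    [0.0945,-0.0173,0,0,0,0,0],
    [0.0945,-0.0173,0,0,0,0,0],
    [0.0945,-0.0173,0,0,0,0,0],
    [0.0945,-0.0173,0,0,0,0,0],
    [0,0,0,0,0,0,0],
    [0,0,-0.05,0,0,0,0],
    [0,0,-0.04,0,0,0,0],
    [0,0,0,0,0,0,0],
    [0,0,0,0,0,0,0],
  ],
)

```text
clock: 23.75
position: [643.6, -215.3, 22.2]
ee_rot: [-0.571, 0.821, -0.0, -0.0]
contact_force: [0.5, -0.9, -0.0]
gripper_width: 10.0
grasp_force: 59.9
```

```bash
python3 - <<'E'
from h import *
s=arm.read_state(); print(s['clock'],s['position'].round(1),phi(),s['gripper_width'],s['contact_force'])
d=wrist(); cv2.imwrite('pics/w6.png',d['image'][...,::-1])
E
```

```text
23.75 [ 643.6 -215.3   22.2] (np.float64(159.58165997023457), array([-1.e-04, -2.e-04, -1.e+00])) 10.046188890237358 [ 0.52641411 -0.85985251 -0.03601479]
```

View pics/w6.png

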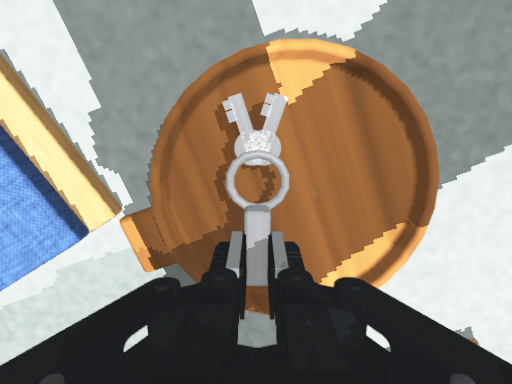

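The wrist view shows keys_a hanging level over the rest: key tips at (232,97) and (285,97), rim left (150,185), right (438,190) and top (298,38). I'll check the clearance numerically.

```bash
python3 - <<'E'
from h import *
d=load('wrist')
r=onz(d,[(150,185),(438,190),(298,38),(175,105),(415,105),(428,230)],13)
A=np.c_[2*r,np.ones(len(r))]; x=np.linalg.lstsq(A,(r**2).sum(1),rcond=None)[0]; print('rim c',x[:2],'R',np.sqrt(x[2]+x[0]**2+x[1]**2))
t=onz(d,[(232,97),(285,97)],19.5); f=onz(d,[(257,207)],31)
c=x[:2]; u=np.array([np.cos(np.radians(-110.4)),np.sin(np.radians(-110.4))]); n=np.array([-u[1],u[0]])
for p in list(t)+list(f): print(p.round(1),'along',((p-c)@u).round(1),'perp',((p-c)@n).round(1),np.linalg.norm(p-c).round(1))
E
```

```text
rim c [ 618.81117437 -230.85576165] R 69.5271670943977
[ 629.1 -284.4] along 46.6 perp 28.3 54.5
[ 607.9 -276.5] along 46.6 perp 5.7 46.9
[ 635. -238.] along 1.0 perp 17.7 17.7
```

Fits. I'll lower, release with a narrow opening and go to keys_b.

Emit:
servo_tool(
  plan=[
    [0.008,0.004,-0.02,0,0,0,0],
    [0,0,-0.014,0,0,0,0],
    [0,0,-0.005,0,0,0,0],
    [0,0,0,0,0,0,0],
  ],
)

```text
clock: 24.3
position: [646.1, -214.0, 10.6]
ee_rot: [-0.571, 0.821, 0.0, -0.0]
contact_force: [-0.4, 1.1, 1.9]
gripper_width: 10.0
grasp_force: 60.2
```

Emit:
servo_tool(
  plan=[
    [0,0,0,0,0,0,0.32],
    [0,0,0,0,0,0,0.32],
    [0,0,0,0,0,0,0.32],
    [0,0,0.06,0,0,0,0.32],
    [0,0,0.14,0,0,0,0.4],
    [0,0,0.15,0,0,0,0.45],
    [-0.1483,-0.0522,0.03,0,0,0.0428,0.45],
    [-0.1483,-0.0522,0,0,0,0,0.45],
    [-0.1483,-0.0522,0,0,0,0,0.45],
    [-0.1483,-0.0522,0,0,0,0,0.45],
    [-0.1483,-0.0522,0,0,0,0,0.45],
    [-0.1483,-0.0522,0,0,0,0,0.45],
    [0,0,0,0,0,0,0.45],
    [0,0,0,0,0,0,0.45],
  ],
)

```text
clock: 26.05
position: [380.0, -308.6, 125.8]
ee_rot: [-0.605, 0.796, -0.001, 0.001]
contact_force: [0.4, -0.0, 0.6]
gripper_width: 38.6
grasp_force: 0.0
```

```bash
python3 - <<'E'
from h import *
s=arm.read_state(); print(s['clock'],s['position'].round(1),phi(),s['gripper_width'])
d=wrist(); t=grab('top')
a=cv2.resize(t['image'][105:175,285:376,::-1],(390,300),interpolation=cv2.INTER_CUBIC)
b=cv2.resize(d['image'][60:316,60:393,::-1],(390,300))
cv2.imwrite('pics/w7.png',np.hstack([a,b]))
E
```

```text
26.05 [ 380.  -308.6  125.8] (np.float64(164.4704232746304), array([ 0.0027, -0.0014, -1.    ])) 38.63438658792045
```

View pics/w7.png

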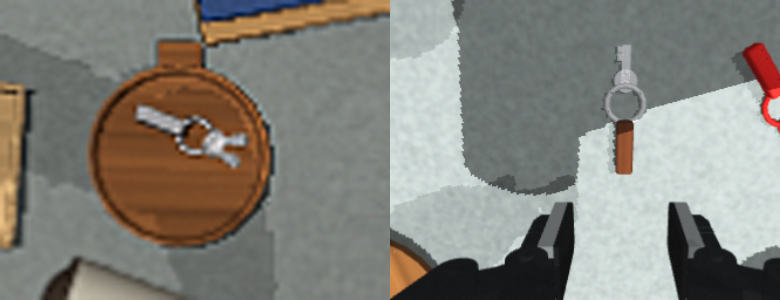

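keys_a lies in the upper half of the rest, with fob (138,112) and tips (242,150). The keys_b wood fob runs from (624,121) to (624,174), with its key tip at (624,45).

```bash
python3 - <<'E'
from h import *
d=load('wrist'); f=lambda x,y:(60+(x-390)*333/390,60+y*256/300)
p=onz(d,[f(625,121),f(624,174)],14); q=onz(d,[f(624,45)],3)
print(p,p.mean(0),np.linalg.norm(p[0]-p[1]),q,np.degrees(np.arctan2(*(q[0]-p[1])[::-1])))
t=load('top'); g=lambda x,y:(285+(x+.5)*91/390-.5,105+(y+.5)*70/300-.5)
k=onz(t,[g(138,112),g(181,130)],18);e=onz(t,[g(242,151)],8); print('A',k,e,'mid',(k[0]+e[0])/2,np.degrees(np.arctan2(*(e[0]-k[0])[::-1])))
r=onz(t,[g(90,154),g(272,154),g(181,246)],13);print(r)
E
```

```text
[[ 372.38091245 -325.61301072]
 [ 383.15110982 -289.1001965 ]] [ 377.76601114 -307.35660361] 38.068133040905096 [[ 359.84228336 -373.38110737]] -105.45937698389936
A [[ 649.60095816 -200.78076222]
 [ 636.26043966 -233.94691463]] [[ 622.53857845 -282.68452155]] mid [ 636.0697683  -241.73264188] -108.28442395681093
[[ 617.26060514 -164.61416338]
 [ 619.83076247 -305.10878086]
 [ 547.38633146 -235.14508533]]
```

Emit:
servo_tool(
  plan=[
    [-0.008,0.004,-0.14,0,0,0,0.45],
    [0,0,-0.14,0,0,0,0.45],
    [0,0,-0.09,0,0,0,0.45],
    [0,0,-0.027,0,0,0,0.45],
    [0,0,-0.009,0,0,0,0.45],
    [0,0,0,0,0,0,0.2],
    [0,0,0,0,0,0,0],
    [0,0,0,0,0,0,0],
    [0,0,0,0,0,0,0],
    [0,0,0,0,0,0,0],
  ],
)

```text
clock: 27.4
position: [377.7, -307.1, 3.8]
ee_rot: [-0.605, 0.796, -0.001, 0.001]
contact_force: [-0.4, 2.0, 4.7]
gripper_width: 9.9
grasp_force: 61.6
```

Emit:
servo_tool(
  plan=[
    [0,0,0.05,0,0,0,0],
    [0,0,0.1,0,0,0,0],
    [0.108,0.0493,0.02,0,0,-0.0393,0],
    [0.108,0.0493,0,0,0,0,0],
    [0.108,0.0493,0,0,0,0,0],
    [0.108,0.0493,0,0,0,0,0],
    [0.108,0.0493,0,0,0,0,0],
    [0.108,0.0493,0,0,0,0,0],
    [0.108,0.0493,0,0,0,0,0],
    [0,0,0,0,0,0,0],
    [0,0,-0.07,0,0,0,0],
    [0,0,-0.06,0,0,0,0],
    [0,0,0,0,0,0,0],
    [0,0,0,0,0,0,0],
  ],
)

```text
clock: 29.15
position: [603.7, -203.6, 15.0]
ee_rot: [-0.573, 0.819, -0.0, 0.0]
contact_force: [-0.1, -0.0, -0.3]
gripper_width: 9.8
grasp_force: 60.7
```

Emit:
servo_tool(
  plan=[
    [0,0,-0.012,0,0,0,0],
    [0,0,-0.007,0,0,0,0],
    [0,0,0,0,0,0,0],
    [0,0,0,0,0,0,0.3],
    [0,0,0,0,0,0,0.3],
    [0,0,0,0,0,0,0.3],
    [0,0,0.06,0,0,0,0.3],
    [0,0,0.14,0,0,0,0.3],
    [0,0,0.16,0,0,0,0.3],
    [-0.1,0,0.16,0,0,0,0.3],
    [-0.15,-0.05,0.1,0,0,0,0.3],
    [-0.15,-0.1,0,0,0,0,0.3],
    [-0.15,-0.15,0,0,0,0,0.3],
    [-0.1,-0.15,0,0,0,0,0.3],
    [0,0,0,0,0,0,0.3],
    [0,0,0,0,0,0,0.3],
  ],
)

```text
clock: 31.15
position: [409.5, -337.7, 195.9]
ee_rot: [-0.573, 0.819, -0.001, 0.0]
contact_force: [-0.4, 0.7, -0.2]
gripper_width: 25.6
grasp_force: 0.0
```

```bash
python3 - <<'E'
from h import *
s=arm.read_state(); print(s['clock'],s['position'].round(1),s['contact_force'])
t=grab('top'); d=grab('side')
a=cv2.resize(t['image'][105:175,190:360,::-1],(800,329),interpolation=cv2.INTER_CUBIC)
b=cv2.resize(d['image'][140:240,200:400,::-1],(540,270),interpolation=cv2.INTER_CUBIC)
c=np.zeros((270,800,3),np.uint8); c[:,:540]=b
cv2.imwrite('pics/f.png',np.vstack([a,c]))
E
```

```text
31.15 [ 409.5 -337.7  195.9] [-0.41182181  0.6836109  -0.24723528]
```

View pics/f.png

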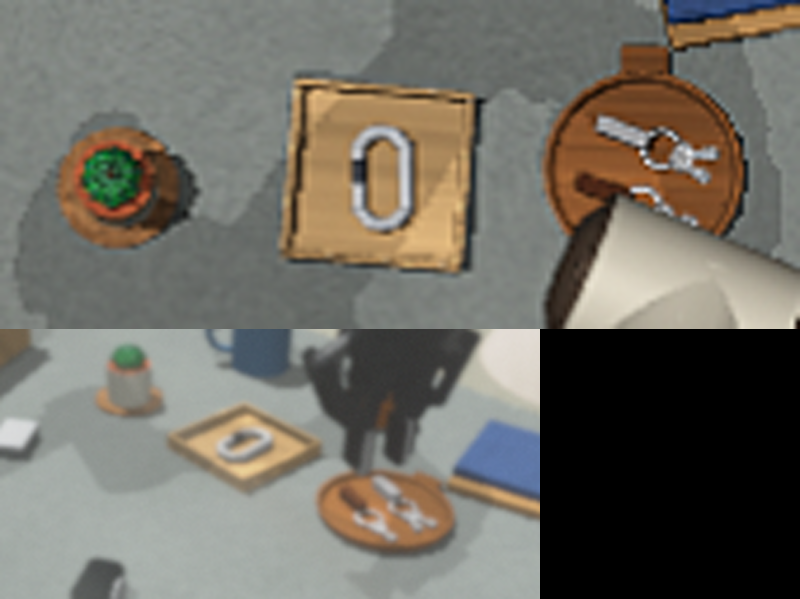

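Both key rings lie flat side by side in the rest, at (375,510) in the lower panel. The carabiner is flat in the tray, the pot is upright on the coaster, and the case was seen flat in the box earlier. I'll hand in.

```bash
python3 -c "
from h import *
print(arm.job_done())"
```

```text
the job is handed in; nothing more can be done
None
```

I placed all five items where you asked and handed the job in at about 31 s of the 138 s allowed. The last pictures showed everything in place, but the hand-in call returned no verdict.

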